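# Lock the extraction mouth at the next hole, behind the plaster cast

## Task

The plaster cast clamped in the small vice stands one lock hole to the left or to the right of the dust-extraction mouth. Pull up the spring plunger on the mouth's sleeve until its pin is clear, slide the sleeve along its rail to the next hole so that the mouth stands square behind the cast, push the pin fully home in that hole, and finish with the hand still on the knob, holding it pressed firmly down. Do not touch the cast or its vice, and leave the other things on the bench where they are.

Things in the scene. Friction and masses are not known exactly. Their poses are not given: they have to be found in the camera images.
- rail: fixed steel square tube 30 x 30 mm, 340 mm long, level along its own y, on two grey end feet (uprights 20 mm long, 44 mm wide, 76 mm high, at y = +-180 mm). Origin on the bench under its middle, z up. Top face 70 mm above the bench, with five lock holes on its centre line 50 mm apart, at y = -100, -50, 0, +50, +100 mm. The cast stands on its -x side
- slide (a joint): position of the sleeve along the rail in m, positive towards the rail's +y: 0 with the pin in the middle hole (within 1 mm of this at the start), +0.050 or -0.050 with the pin in a neighbouring hole. With the pin out it slides from -0.105 to +0.105 against about 5 N of friction
- sleeve: the aluminium sleeve that slides on the rail. Origin on the bench under its middle, in line with the knob, axes along the rail's. Top face 75 mm above the bench; sleeve 40 x 40 mm (black end collars 45 mm), 90 mm long; on its -x side the grey flared extraction mouth, with a black hose spigot behind the flare towards +y
- plunger (a joint): lift of the lock plunger in m: 0 pin home, knob on its bush; at most 0.014. The pin (8 mm thick, round end) reaches 9 mm into the tube: clear from 0.009 up. Play in the hole 1.5 mm each way; it enters when within about 3 mm. Spring 2 N at 0, 5 N at 0.012; stiff with dust (3.5 N friction): pulling takes up to 9 N, and the spring alone does not bring it home, so it must be pushed down
- knob: the plunger's round black knob on top of the sleeve, moving with plunger and sleeve. Origin on the knob's axis at its underside, where it seats on the bush: 94 mm above the bench when the pin is home. Head 28 mm in diameter and 23 mm high, from 5 to 28 mm above the origin. A push of 10 to 15 N on it is firm
- knob_center (a point): centre of the knob's head, on its axis, 16.5 mm above its underside and 110.5 mm above the bench when the pin is home; moves with the knob. Grasp it here from above; z up, axes along the rail's
- bush_top (a point): centre of the top face of the steel plunger bush (19 mm high, hexagon foot 27 mm across) on top of the sleeve, on which the knob seats when the pin is home: 94 mm above the bench. It travels with the sleeve
- mouth (a point): centre of the extraction mouth's opening (112 mm wide along the rail, top edge 87 mm above the bench), 53 mm above the bench and 84 mm from the rail's axis on its -x side, in line with the knob; axes along the rail's (y along the rail). It travels with the sleeve
- vice: the small fixed model vice: round dark steel foot 72 mm in diameter, ball and jaw plate, with jaws to 52 mm above the bench; its origin on the bench at the centre of the foot. It stands 120 to 140 mm from the rail's axis on the -x side, within about 4 mm of one of the two holes next to the middle one, measured along the rail
- cast: the cream plaster dental cast with its row of teeth, clamped in the vice: 44 mm by 60 mm, from 45 to about 71 mm above the bench; origin at the centre of its underside
- cast_center (a point): centre of the plaster cast, 57 mm above the bench
- bottle_center (a point): middle of the amber bottle, 44 mm in diameter and 85 mm high, standing loose on the bench on the other side, near the hole where the cast is not
- bowl_center (a point): middle (32 mm up) of the loose black rubber mixing bowl, 116 mm wide, 65 mm high, on the cast's side of the rail towards its +y end
- spatula_grip (a point): handle of the loose plaster spatula, 190 mm long, lying flat along the rail on its +x side
- bur_block_center (a point): middle of the wooden block of burs, 50 mm by 75 mm, 22 mm high and 50 mm with its burs, loose on the cast's side of the rail towards its -y end
There are look-alikes about, which are no part of the job. What is shaped like the vice but blue or purple is not meant.

How it is judged:
By the outcome, as a careful person would: the job done as asked, in the order asked, and still so for the second after the job is handed in, while the arm keeps its last pose, push and grip.
It also fails if it takes over 38 s, if anything falls off the work surface, if the arm or the gripper's body presses on something with over 40 N, if the wrist force passes 120 N, or if a joint passes its speed limit or range.

## Robot

A 6-joint arm with a two-finger parallel gripper is mounted at the origin on the work surface. World frame = base frame: x ahead of the robot, y to its left, z up, the work surface at z = 0. Lengths are in m, angles in degrees, forces in N, time in s.
With the tool pointing down it reaches from about 0.3 to 0.75 m from the base axis. Payload 8.5 kg.
Tool frame: the origin (TCP) lies at the very end of the fingers, on their centre line; the grasp point (between the pads) lies 19 mm behind it (env.pinch_z is the distance from the TCP to the grasp point, in m); z points along the fingers, y is the line along which they close (so a half turn about z gives the same grasp; the last joint's range is limited). The gripper opens to 85 mm and grips with 20 to 120 N. Pads are 22 mm wide; open, the fingers measure 114 mm over their backs; the gripper's body (76 mm by 85 mm) begins 54 mm behind the grasp point. The pads swing forward as they close: fully open they stand 13 mm farther back than shut.
Start: joints at [-84.586, 21.807, 74.336, -0, 83.858, -12.336], TCP at [0.168, -0.524, 0.231] pointing down, gripper open.
Joint ranges: [-178.18, 178.18], [-50.72, 133.34], [12.68, 142.11], [-81.47, 261.47], [9.98, 163.14], [-165.26, 165.26]. Speed limits (degrees/s): [136.94, 136.94, 180, 180, 180, 180].

## Interface

Orientations are given as a 3x3 rotation matrix whose columns are the frame's x, y, z axes.
In Python, from rig import env, viewer gives the robot as it stands.
- The arm moves only by the tool drive_tool, never from a script. Its argument "series" is a list of rows, each a list of 3 entries, a list of its own where there are three numbers: the shift along the tool's x, y, z in m, then the turn about the tool's z in degrees, then the finger opening in m, from 0 to 0.0854. A call has 1 to 20 rows; each row is the pose to reach, as a shift and turn from the pose commanded when the call began, along the tool's axes at that moment; what a row does not reach only later rows make up. A row lasts 1/10 s, in which the tool goes at most 50 mm and 8.59 degrees, less where a joint would pass 70% of its speed; a pose out of reach is approached as far as the arm can. A call with a gripper value outside its range is refused whole. The fingers move at their own pace and stop on an object; "newtons" is the grip in N (left out, the last holds). Time passes only in rows, so rows that repeat a pose let the fingers close. It gives the time, the measured TCP pose, the force, the opening and the grip force at its end, in the units of the state.
- env.observe(): the state, without advancing time (a new reading comes with each control period).
- viewer.get_image(name): name is "scene" or "top" or "wrist"; returns a dict with "img" (420x560x3 uint8, red, green, blue), "depth" (420x560 float32, m along the optical axis (not along the pixel's ray), 0 where there is no reading), "camera_matrix" (3x3 intrinsics, pixels), "rvec" (rotation vector, rad) and "tvec" (3), from world to camera coordinates, as OpenCV has them. Camera axes: x right, y down, z forward; pixel columns grow to the right and rows downward; lengths in m; the calibration is good to about 2 mm. A picture is of the moment at which its call begins.
- env.close_job(): hands the job in; it is judged then, once.
The state is a dict: "time_s": time; "q": joint angles; "qvel": joint speeds; "joint_efforts": joint torques, N m; "position": TCP position; "tool_rot": TCP orientation; "ft_force": force on the tool from outside, world axes, zero at the start; "wrist_torque": the same for the moment, N m; "grip_width": finger opening in m; "gripper_force": force on a finger pad.
Only numpy, scipy, OpenCV 4.12 (cv2) and the standard library are available. Lean on these libraries where they do the work, as an engineer would, in place of code of your own. Each camera call takes 0.05 s, during which the arm holds its last target. There are 200 camera calls.

## Working session

There is one attempt and no reset: what is moved stays moved. The work goes in short steps, Python scripts to look and compute and a tool call to move; the robot and the scene stay as the last step left them, time stands still between calls to the robot, and variables do not carry over. Pictures are saved under pics/ and viewed, at most 10 in all, crops included, and the job is handed in when it is done.

Besides the shell and the picture viewer there is one more tool, called after ">>>" by a JSON object that holds its "method" and its "body", one argument or row to a line. drive_tool: Moves the arm, as the interface text tells. Its arguments: {"type":"object","properties":{"series":{"type":"array"},"newtons":{"type":"number"}},"required":["series"]}

```bash
mkdir -p pics; cat > h.py <<'E'
import numpy as np, cv2
from rig import env, viewer
def get(n):
    d=viewer.get_image(n); d['R']=cv2.Rodrigues(np.array(d['rvec'],float))[0]; d['t']=np.array(d['tvec'],float).ravel(); d['K']=np.array(d['camera_matrix'],float); return d
def cloud(d):
    h,w=d['depth'].shape; u,v=np.meshgrid(np.arange(w),np.arange(h)); z=d['depth']
    K=d['K']; p=np.stack([(u-K[0,2])/K[0,0]*z,(v-K[1,2])/K[1,1]*z,z],-1)
    P=(p-d['t'])@d['R']; P[z==0]=np.nan; return P
def ray(d,u,v,h):
    r=d['R'].T@np.linalg.inv(d['K'])@[u,v,1]; c=-d['R'].T@d['t']; return c+r*(h-c[2])/r[2]
def save(n,im,s=1): cv2.imwrite('pics/'+n,cv2.resize(im[...,::-1],None,fx=s,fy=s))
E
python3 - <<'E'
from h import *
t=get('top'); s=get('scene')
np.savez('a.npz',**{'t'+k:t[k] for k in('img','depth','K','R','t')})
save('top.png',t['img'],1.4); save('scene.png',s['img'],1.4)
print(-t['R'].T@t['t'],t['K']); print(env.observe()['tool_rot'])
E
```

```text
[0.50337532 0.00349964 0.93185275] [[440.28758195   0.         281.78478923]
 [  0.         440.28758195 202.75759142]
 [  0.           0.           1.        ]]
[[ 9.52405061e-01  3.04835348e-01 -1.00639631e-04]
 [ 3.04835224e-01 -9.52404251e-01  1.27629621e-03]
 [ 2.93210586e-04 -1.24622947e-03 -9.99999180e-01]]
```

View pics/top.png

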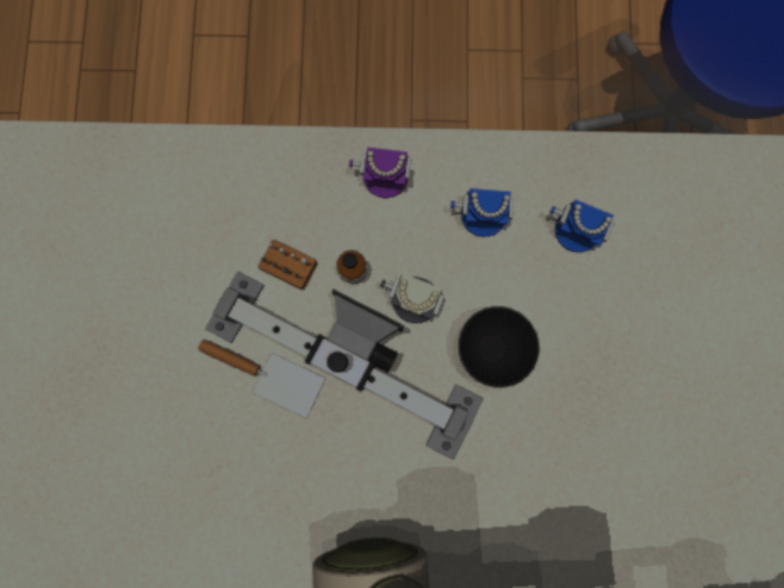

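View pics/scene.png

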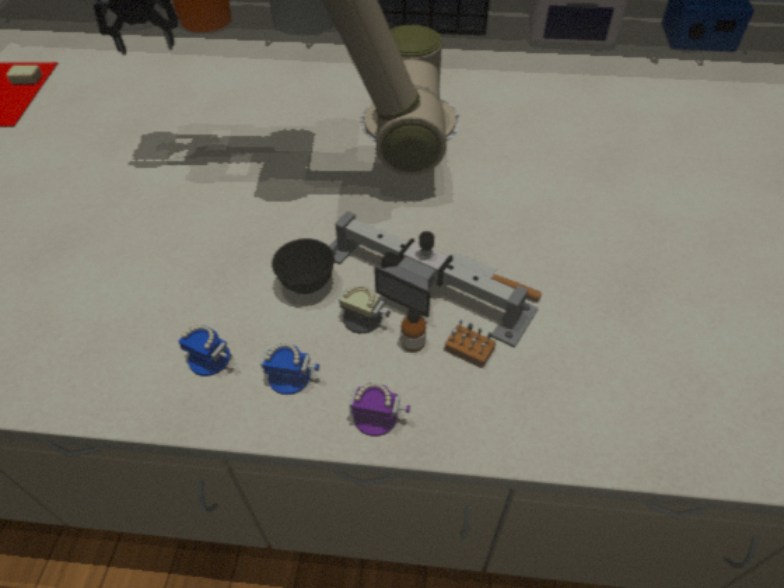

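The top view (display pixels, 1.4x) shows the sleeve's knob at (339,361) and rail holes at about (276,329) and (403,396). There are four vice look-alikes: purple at (386,172), blue at (487,210), blue at (583,225), and cream in dark steel at (417,297). The cream one fits, because it is plaster in a steel vice right next to the rail. It lies towards the bowl and spigot, which is the rail's +y. Next I'll measure and confirm with a crop.

```bash
python3 - <<'E'
from h import *
a=np.load('a.npz'); d={k:a['t'+k] for k in('img','depth','K','R','t')}
g=cv2.cvtColor(d['img'],cv2.COLOR_RGB2GRAY).astype(float); P=cloud(d)
def dark(x,y,r,h):
    x,y=int(x/1.4),int(y/1.4); w=g[y-r:y+r+1,x-r:x+r+1]; m=np.clip(np.median(w)-25-w,0,None)
    v,u=np.mgrid[y-r:y+r+1,x-r:x+r+1]; return ray(d,(u*m).sum()/m.sum(),(v*m).sum()/m.sum(),h)
H=[dark(276,329,4,.07),dark(403,396,4,.07)]
print(H, np.linalg.norm(H[0]-H[1]))
hsv=cv2.cvtColor(d['img'],cv2.COLOR_RGB2HSV)
k=(P[...,2]>.105)&(P[...,2]<.135)&(hsv[...,2]<90); v,u=np.nonzero(k)
s=(abs(u-242)<16)&(abs(v-258)<16); kn=ray(d,u[s].mean(),v[s].mean(),.122); print('knob',s.sum(),u[s].mean(),v[s].mean(),kn,np.nanmax(P[v[s],u[s],2]))
yd=(H[1]-H[0]);yd/=np.linalg.norm(yd); xd=np.array([yd[1],-yd[0],0]); mid=(H[0]+H[1])/2
print('y',yd,np.degrees(np.arctan2(yd[1],yd[0])),'mid',mid,'knob rel',(kn-mid)@xd,(kn-mid)@yd)
w=P[...,2]; c=(w>.05)&(w<.08)&(np.linalg.norm(P[...,:2]-ray(d,417/1.4,297/1.4,.06)[:2],axis=-1)<.045)
p=P[c]; q=np.c_[(p-mid)@xd,(p-mid)@yd]; print('cast',len(p),q.min(0),q.max(0),np.median(q,axis=0))
print(ray(d,417/1.4,297/1.4,.07))
o=env.observe(); print(o['position'],np.degrees(np.arctan2(o['tool_rot'][1][1],o['tool_rot'][0][1])))
save('crop.png',d['img'][165:300,140:360],3.5)
E
```

```text
[array([0.56830497, 0.16751502, 0.07      ]), array([ 0.48002575, -0.01182884,  0.07      ])] 0.19989357297728003
knob 179 240.3463687150838 257.8994413407821 [0.52390179 0.07659399 0.122     ] 0.12513762982704865
y [-0.44163108 -0.89719674  0.        ] -116.2079970332778 mid [0.52416536 0.07784309 0.07      ] knob rel -0.00031516040476999154 0.0012370893880899675
cast 686 [-0.15872416  0.01426238] [-0.10971699  0.08913031] [-0.13503894  0.05194915]
[ 0.61680902 -0.02936559  0.07      ]
[ 0.16764774 -0.52355431  0.23079891] -72.25172741597673
```

View pics/crop.png

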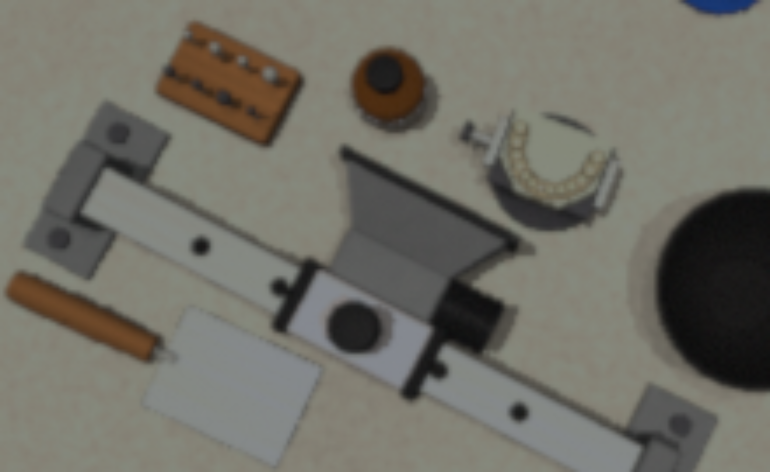

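The crop confirms it: the cream cast in the dark vice is at crop (550,165), about 52 mm along the rail's +y and 135 mm to its -x side. So the sleeve goes to +0.050. First I'll move above the knob.

>>> {"method": "drive_tool", "body": {
  "series": [
    [[0.5225,-0.4635,0.031],44,0.06],
    [[0.5225,-0.4635,0.031],44,0.06],
    [[0.5225,-0.4635,0.031],44,0.06],
    [[0.5225,-0.4635,0.031],44,0.06],
    [[0.5225,-0.4635,0.031],44,0.06],
    [[0.5225,-0.4635,0.031],44,0.06],
    [[0.5225,-0.4635,0.031],44,0.06],
    [[0.5225,-0.4635,0.031],44,0.06],
    [[0.5225,-0.4635,0.031],44,0.06],
    [[0.5225,-0.4635,0.031],44,0.06],
    [[0.5225,-0.4635,0.031],44,0.06],
    [[0.5225,-0.4635,0.031],44,0.06],
    [[0.5225,-0.4635,0.031],44,0.06],
    [[0.5225,-0.4635,0.031],44,0.06],
    [[0.5225,-0.4635,0.031],44,0.06],
    [[0.5225,-0.4635,0.031],44,0.06],
    [[0.5225,-0.4635,0.031],44,0.06],
    [[0.5225,-0.4635,0.031],44,0.06],
    [[0.5225,-0.4635,0.031],44,0.06],
    [[0.5225,-0.4635,0.031],44,0.06]
  ],
  "newtons": 60
}}

```text
time_s: 2.1
position: [0.5238, 0.0761, 0.2006]
tool_rot: [[0.896, -0.444, 0.0], [-0.444, -0.896, -0.0], [0.0, -0.0, -1.0]]
ft_force: [-0.1, 0.3, -0.4]
grip_width: 0.0599
gripper_force: 0.0
```

```bash
python3 - <<'E'
from h import *
o=env.observe(); print(o['time_s'],o['position'],o['tool_rot'],o['ft_force'],o['q'],o['grip_width'])
w=get('wrist'); save('w1.png',w['img'],1.4)
c=w['R']@[.524,.077,.122]+w['t']; p=w['K']@c; print('pred knob px',p[:2]/p[2]*1.4)
E
```

```text
2.1 [0.52382565 0.07608289 0.20055342] [[ 8.96254688e-01 -4.43539706e-01  2.52389966e-04]
 [-4.43539698e-01 -8.96254723e-01 -8.84481056e-05]
 [ 2.65435946e-04 -3.26729402e-05 -9.99999964e-01]] [-0.14825339  0.27613562 -0.35106978] [-4.55940973e+00  2.11647920e+01  8.06985811e+01 -3.98751402e-03
  7.81218090e+01  1.11771358e+02] 0.059912186711791465
pred knob px [382.34937355 318.23035173]
```

View pics/w1.png

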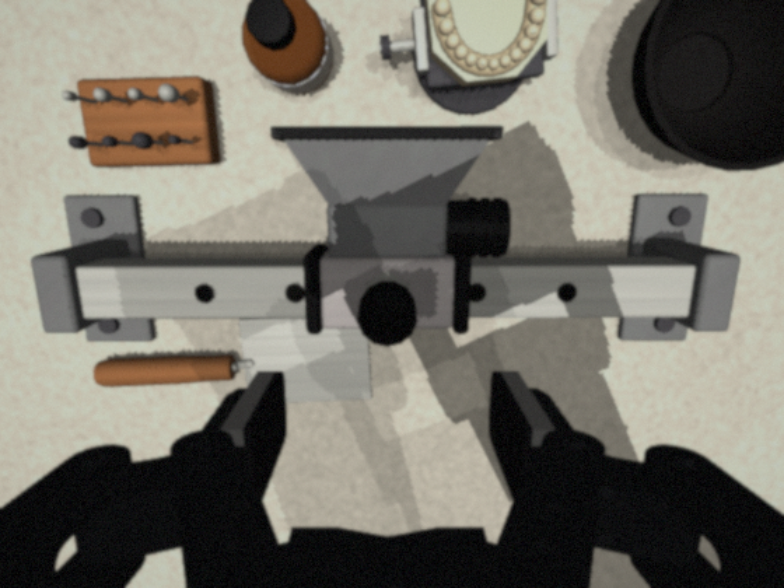

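The wrist view shows the knob at (387,313), against a predicted (382,318). It therefore needs about +2 mm in tool x and +1 mm in tool y. The rail is level in the image, with lock holes at x = 204, 295, 476 and 567. I'll descend and grasp.

>>> {"method": "drive_tool", "body": {
  "series": [
    [[0.002,0.001,0.03],0,0.06],
    [[0.002,0.001,0.06],0,0.06],
    [[0.002,0.001,0.085],0,0.06],
    [[0.002,0.001,0.1],0,0.06],
    [[0.002,0.001,0.109],0,0.06],
    [[0.002,0.001,0.109],0,0.06],
    [[0.002,0.001,0.109],0,0.06],
    [[0.002,0.001,0.109],0,0.015],
    [[0.002,0.001,0.109],0,0.015],
    [[0.002,0.001,0.109],0,0.015],
    [[0.002,0.001,0.109],0,0.015],
    [[0.002,0.001,0.109],0,0.015],
    [[0.002,0.001,0.109],0,0.015],
    [[0.002,0.001,0.109],0,0.015]
  ],
  "newtons": 60
}}

```text
time_s: 3.55
position: [0.5257, 0.0752, 0.0922]
tool_rot: [[0.897, -0.442, 0.002], [-0.442, -0.897, -0.0], [0.001, -0.001, -1.0]]
ft_force: [-2.0, 0.5, 6.3]
grip_width: 0.0264
gripper_force: 58.8
```

>>> {"method": "drive_tool", "body": {
  "series": [
    [[0,0,-0.003],0,0.015],
    [[0,0,-0.006],0,0.015],
    [[0,0,-0.009],0,0.015],
    [[0,0,-0.012],0,0.015],
    [[0,0,-0.012],0,0.015],
    [[0,0,-0.012],0,0.015],
    [[0,0,-0.012],0,0.015]
  ]
}}

```text
time_s: 4.25
position: [0.5256, 0.0752, 0.1037]
tool_rot: [[0.897, -0.442, 0.001], [-0.442, -0.897, 0.0], [0.001, -0.0, -1.0]]
ft_force: [3.3, 1.9, -1.7]
grip_width: 0.0265
gripper_force: 59.8
```

```bash
python3 - <<'E'
from h import *
w=get('scene'); save('s2.png',w['img'][130:260,220:400],4)
t=get('top'); save('t2.png',t['img'][165:300,140:360],3)
E
```

```text
(no output)
```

View pics/s2.png

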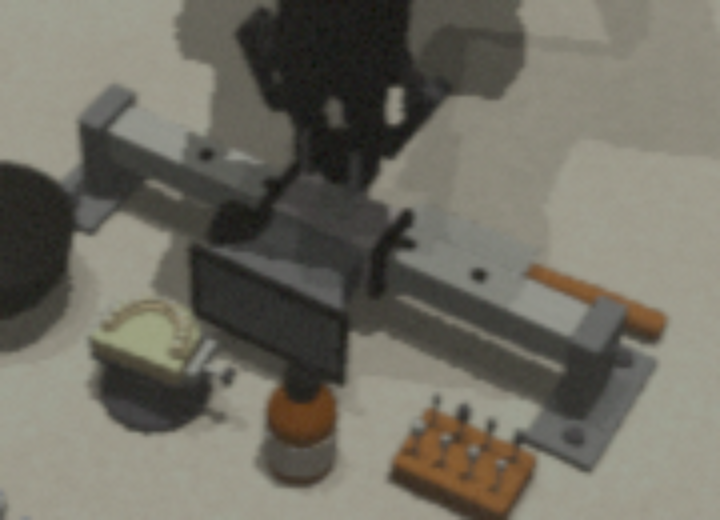

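The scene crop shows the fingers on the knob at about (345,170). A vertical force of -1.7 N fits spring less friction, so the pin looks lifted. I'll do a short test slide first.

>>> {"method": "drive_tool", "body": {
  "series": [
    [[0,0.002,0],0,0.015],
    [[0,0.004,0],0,0.015],
    [[0,0.006,0],0,0.015],
    [[0,0.008,0],0,0.015],
    [[0,0.01,0],0,0.015]
  ]
}}

```text
time_s: 4.85
position: [0.5213, 0.0664, 0.1036]
tool_rot: [[0.897, -0.442, 0.001], [-0.442, -0.897, 0.001], [0.001, -0.001, -1.0]]
ft_force: [4.1, 2.5, -2.9]
grip_width: 0.0267
gripper_force: 59.8
```

>>> {"method": "drive_tool", "body": {
  "series": [
    [[0,0.004,0],0,0.015],
    [[0,0.008,0],0,0.015],
    [[0,0.012,0],0,0.015],
    [[0,0.016,0],0,0.015],
    [[0,0.02,0],0,0.015],
    [[0,0.024,0],0,0.015],
    [[0,0.028,0],0,0.015],
    [[0,0.032,0],0,0.015],
    [[0,0.036,0],0,0.015],
    [[0,0.0385,0],0,0.015],
    [[0,0.0393,0],0,0.015],
    [[0,0.0393,0],0,0.015],
    [[0,0.0393,0],0,0.015]
  ]
}}

```text
time_s: 6.15
position: [0.5038, 0.0309, 0.1036]
tool_rot: [[0.897, -0.442, 0.001], [-0.442, -0.897, -0.0], [0.001, -0.0, -1.0]]
ft_force: [4.1, 1.2, -3.2]
grip_width: 0.0262
gripper_force: 59.8
```

```bash
python3 - <<'E'
from h import *
print(env.observe()['position'])
w=get('wrist'); save('w3.png',w['img'],1.4)
E
```

```text
[0.50379813 0.03091483 0.10355542]
```

View pics/w3.png

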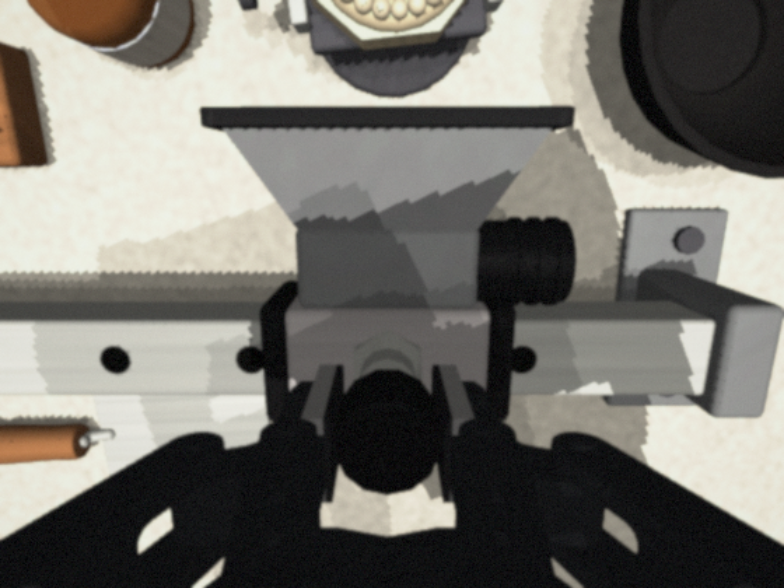

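The wrist view shows rail holes at x = 115, 251 and 523, spaced 136 px per 50 mm, so the target hole lies at x = 387. The knob and bush are centred at about 388, and the mouth is square behind the cast. Now I'll push the pin down.

>>> {"method": "drive_tool", "body": {
  "series": [
    [[0,0,0.002],0,0.015],
    [[0,0,0.004],0,0.015],
    [[0,0,0.006],0,0.015],
    [[0,0,0.008],0,0.015],
    [[0,0,0.01],0,0.015],
    [[0,0,0.011],0,0.015],
    [[0,0,0.012],0,0.015],
    [[0,0,0.012],0,0.015],
    [[0,0,0.012],0,0.015]
  ]
}}

```text
time_s: 7.1
position: [0.5038, 0.0309, 0.0922]
tool_rot: [[0.897, -0.442, 0.001], [-0.442, -0.897, -0.0], [0.001, -0.0, -1.0]]
ft_force: [2.6, 1.3, 8.4]
grip_width: 0.0262
gripper_force: 60.9
```

>>> {"method": "drive_tool", "body": {
  "series": [
    [[0,0,0.0005],0,0.015],
    [[0,0,0.0005],0,0.015],
    [[0,0,0.0005],0,0.015],
    [[0,0,0.0005],0,0.015]
  ]
}}

```text
time_s: 7.5
position: [0.5039, 0.0309, 0.0922]
tool_rot: [[0.897, -0.442, 0.002], [-0.442, -0.897, -0.0], [0.002, -0.0, -1.0]]
ft_force: [1.5, 2.9, 12.9]
grip_width: 0.0263
gripper_force: 61.2
```

>>> {"method": "drive_tool", "body": {
  "series": [
    [[0,0,0],0,0.015],
    [[0,0,0],0,0.015],
    [[0,0,0],0,0.015],
    [[0,0,0],0,0.015],
    [[0,0,0],0,0.015]
  ]
}}

```text
time_s: 8.0
position: [0.5039, 0.0309, 0.0921]
tool_rot: [[0.897, -0.442, 0.002], [-0.442, -0.897, -0.0], [0.002, -0.0, -1.0]]
ft_force: [0.0, 2.3, 13.7]
grip_width: 0.0266
gripper_force: 61.2
```

```bash
python3 - <<'E'
from h import *
w=get('scene'); save('s4.png',w['img'][130:260,220:400],4); o=env.observe(); print(o['ft_force'],o['position'])
E
```

```text
[-0.03865663  1.86572827 12.78214676] [0.50389448 0.03089853 0.09215331]
```

View pics/s4.png

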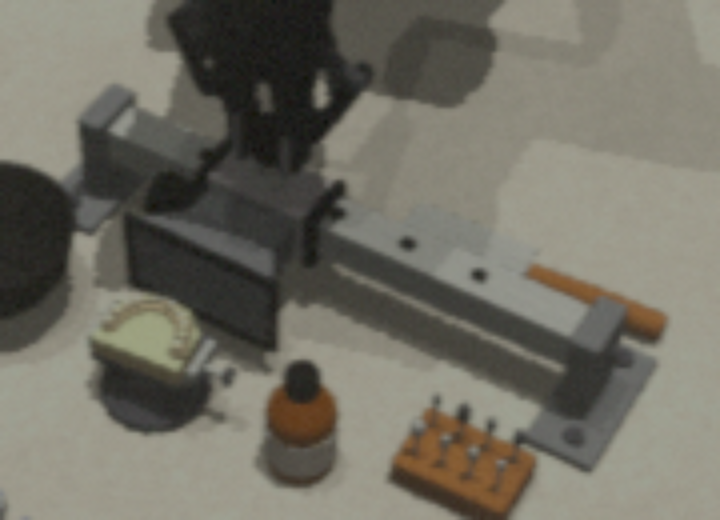

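The mouth at (200,275) now stands behind the cast at (150,340). The bottle, burs, bowl and spatula have not moved, and the press holds steady at about 13 N, so I'm handing in.

```bash
python3 -c "
from rig import env
print(env.close_job())"
```

```text
the job is handed in; nothing more can be done
None
```

The job is handed in at about 8 s: the sleeve was moved one hole to the rail's +y, so the mouth stands behind the cast. The knob is back at its starting (pin-home) height, and the hand is still gripping it and pressing down with about 13 N.

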